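# Stand the fallen badge displays back on their feet

### The job

Two of the three badge display stands on the counter have been knocked onto their backs. Tip both back up onto their feet, roughly where they are, by pushing their upturned foot plates over with the fingertips: do not lift or carry them. Leave the third stand standing and do not disturb it or the other things around.

Things in the scene. Friction and masses are not known exactly. Their poses are not given: they have to be found in the camera images.
- stand_a: L-shaped badge stand on its back, about 0.36 kg: black panel 110x80x5 mm lies flat, badges up; dark steel foot plate 80x80x6 mm stands up at its end away from the robot. Origin: mid heel edge (outer corner, on table). Own x: heel along panel to its top edge (0-110 mm); z: heel along foot plate to toe (0-80; inner face at x=6 mm); y: along heel. Lying: z up. Stood on its foot: x up, z level
- stand_b: Second fallen stand, same shape, origin and axes, but its foot plate is at the end nearer the robot. Each turns about its heel: pushed level towards its own -x on the inner face of the foot plate, 50-75 mm above the table, it balances after about 20 degrees, then falls onto its foot by itself, covering the 80 mm of table on the -x side of the heel. Pushed low down it slides instead
- stand_a_push (a point): Point on stand_a: middle of the width of the foot plate's inner (badge-side) face, 60 mm from the heel; own axes as the stand's
- stand_b_push (a point): Point on stand_b: middle of the width of the foot plate's inner (badge-side) face, 60 mm from the heel; own axes as the stand's
- upright_stand: The third stand, of the same shape, already standing on its foot; leave it alone. Origin: middle of the heel edge on the table; z up along the panel (110 mm), foot plate along its own -x (80 mm), y along the heel (80 mm wide).
- die_big: loose stepped steel die puck, 44 mm across, 30 mm high; origin under its centre. Bystander.
- die_small: loose aluminium die puck with a narrower neck, 40 mm across, 36 mm high; origin under its centre. Bystander.
- pin_jar: loose glass jar with steel lid, 60 mm across, 75 mm high; origin under its centre. Bystander.
- mug: loose white mug, 76 mm across, 90 mm high, handle on its +y side; origin under its centre. Bystander.
- shell_stack: loose upright aluminium stack of badge shells, 48 mm across, 60 mm high; origin under its centre. Bystander.
- screwdriver: loose screwdriver lying on the table, along its own x axis; origin near its middle. Bystander.
- oil_bottle: loose white plastic bottle, 44 mm across, 110 mm high; origin under its centre. Bystander.

How it is judged:
At the end, for the whole second after the job is handed in: Both fallen stands stand on their feet, panel upright within 3.4 degrees, at rest, heel on the table and less than 80 mm from where it was at the start; the third stand still upright and it and every bystander within 30 mm of its start (angle between each of stand_a, stand_b's own x axis and vertical below 0.06 rad and distance of each of stand_a, stand_b from where it was at the start of the episode below 0.08 m and height (world z) of each of stand_a, stand_b below 0.006 m and linear speed of each of stand_a, stand_b below 0.02 m/s and angle between upright_stand's own z axis and vertical below 0.06 rad and distance of each of upright_stand, die_big, die_small, pin_jar, mug, shell_stack, screwdriver, oil_bottle from where it was at the start of the episode below 0.03 m); the robot touches nothing.
It fails at once if a display stand is lifted: its heel comes more than 20 mm off the table (height (world z) of any of stand_a, stand_b, upright_stand above 0.02 m).
It fails at once if the third stand is knocked over or pushed more than 30 mm (angle between upright_stand's own z axis and vertical above 0.3 rad or distance of upright_stand from where it was at the start of the episode above 0.03 m).
It fails at once if a bystander is pushed or lifted more than 30 mm from its place (distance of any of die_big, die_small, pin_jar, mug, shell_stack, screwdriver, oil_bottle from where it was at the start of the episode above 0.03 m).
It also fails if it takes over 48 s, if anything falls off the work surface, if the arm or the gripper's body presses on something with over 40 N, if the wrist force passes 120 N, or if a joint passes its speed limit or range.

### The arm

A 7-joint arm with a two-finger parallel gripper is mounted at the origin on the work surface. World frame = base frame: x ahead of the robot, y to its left, z up, the work surface at z = 0. Lengths are in m, angles in rad, forces in N, time in s.
With the tool pointing down it reaches from about 0.425 to 0.8 m from the base axis. Payload 8.3 kg.
Tool frame: the origin (TCP) lies between the finger pads; the fingertips stand 14 mm ahead of it and the grasp point (between the pads) lies 5 mm behind it; y points along the fingers, x is the direction in which the jaws open and shut, and the axes are right-handed (so a half turn about y gives the same grasp; the last joint's range is limited). The gripper opens to 85 mm and grips with 20 to 120 N. Pads are 22 mm wide; open, the fingers measure 114 mm over their backs; the gripper's body (76 mm by 85 mm) begins 54 mm behind the grasp point. The pads swing forward as they close: fully open they stand 13 mm farther back than shut.
Start: joints at [1.282, 0.383, 0.016, 1.37, -0.006, 1.388, -0.046], TCP at [0.14, -0.609, 0.213] pointing down, gripper open.
Joint ranges: [-2.95, 2.95], [-0.25, 2.06], [-1.52, 1.56], [0.18, 2.33], [-1.44, 4.58], [0.02, 2.06], [-3.01, 3.01]. Speed limits (rad/s): [2.39, 2.39, 3.01, 3.01, 3.14, 3.14, 3.14].

### API

Orientations are given as a unit quaternion [x, y, z, w].
In Python, from cell import read_state, grab_frame, camera_info, robot gives the robot as it stands.
- The arm moves only by the tool carry_out, never from a script. Its argument "moves" is a list of rows, each a list of 3 entries, a list of its own where there are three numbers: the shift along the tool's x, y, z in cm, then the turn, a rotation vector about the tool's x, y, z in degrees, then the opening, from 0 (shut) to 1 (fully open). In form: [[[tx, ty, tz], [rx, ry, rz], claw], ...]. A call has 1 to 12 rows; each row is the pose to reach, as a shift and turn from the pose commanded when the call began, along the tool's axes at that moment; what a row does not reach only later rows make up. A row lasts 1/12 s, in which the tool goes at most 41.7 mm and 7.16 degrees, less where a joint would pass 70% of its speed; a pose out of reach is approached as far as the arm can. A call with a gripper value outside its range is refused whole. The fingers move at their own pace and stop on an object; "newtons" is the grip in N (left out, the last holds). Time passes only in rows, so rows that repeat a pose let the fingers close. It gives the time, the measured TCP pose, the force and the opening at its end, in the units of the state.
- read_state(): the state, without advancing time (a new reading comes with each control period).
- grab_frame(name): name is "side" or "top"; returns the picture (420x560x3 uint8, red, green, blue); there is no depth.
- camera_info(name): a dict with "camera_matrix" (3x3 intrinsics, pixels), "extrinsics" (4x4, takes a point from camera to world coordinates). Camera axes: x right, y down, z forward; pixel columns grow to the right and rows downward; lengths in m; the calibration is good to about 2 mm. A picture is of the moment at which its call begins. camera_info takes no time and is no camera call.
- robot.job_done(): hands the job in, once; it reports no verdict.
The state is a dict: "clock": time; "joints": joint angles; "qd": joint speeds; "tau": joint torques, N m; "position": TCP position; "eef_rot": TCP orientation; "wrist_force": force on the tool from outside, world axes, zero at the start; "torque": the same for the moment, N m; "grip_width": opening from 0.0 (shut) to 1.0 (fully open).
Only numpy, scipy, OpenCV 4.12 (cv2) and the standard library are available. Lean on these libraries where they do the work, as an engineer would, in place of code of your own. Each camera call takes 0.05 s, during which the arm holds its last target. There are 200 camera calls.

## Working session

There is one attempt and no reset: what is moved stays moved. The work goes in short steps, Python scripts to look and compute and a tool call to move; the robot and the scene stay as the last step left them, time stands still between calls to the robot, and variables do not carry over. Pictures are saved under pics/ and viewed, about 8 in all and at most 12, crops included, and the job is handed in when it is done.

Besides the shell and the picture viewer there is one more tool, called after "Call:" as a command line: name --argument value ..., lists and objects as JSON in quotes. carry_out: Moves the arm, as the interface text tells. Its arguments: {"type":"object","properties":{"moves":{"type":"array"},"newtons":{"type":"number"}},"required":["moves"]}

```bash
mkdir -p pics; ls; python3 - <<'E'
from cell import *
import cv2
for n in ("top","side"):
    cv2.imwrite(f"pics/{n}0.png",cv2.resize(grab_frame(n),(784,588),interpolation=cv2.INTER_CUBIC)[:,:,::-1])
    i=camera_info(n);print(i["camera_matrix"],i["extrinsics"])
s=read_state();print(s["position"],s["eef_rot"],s["clock"])
E
```

```text
pics
[[545.71752415   0.         279.32637166]
 [  0.         545.71752415 199.05526702]
 [  0.           0.           1.        ]] [[-7.72861205e-02 -9.73345561e-01  2.15928865e-01  2.68739749e-01]
 [-9.96979372e-01  7.71179004e-02 -9.21739662e-03 -1.04988872e-04]
 [-7.68026860e-03 -2.15989001e-01 -9.76365590e-01  1.49700725e+00]
 [ 0.00000000e+00  0.00000000e+00  0.00000000e+00  1.00000000e+00]]
[[531.63018052   0.         288.1833565 ]
 [  0.         531.63018052 211.28894335]
 [  0.           0.           1.        ]] [[-0.67681638 -0.4222613   0.60300496 -0.40739979]
 [-0.73613493  0.39377564 -0.55049624  0.88420805]
 [-0.00499541 -0.81647789 -0.57735509  1.02160347]
 [ 0.          0.          0.          1.        ]]
[ 0.13985383 -0.60864815  0.2118483 ] [-0.55277377  0.44097452 -0.43996491  0.55354631] 0.1
```

View pics/top0.png

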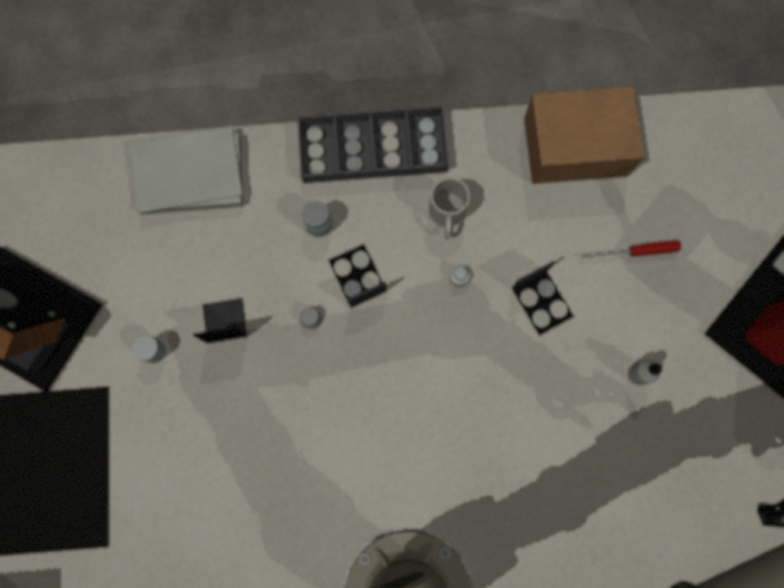

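View pics/side0.png

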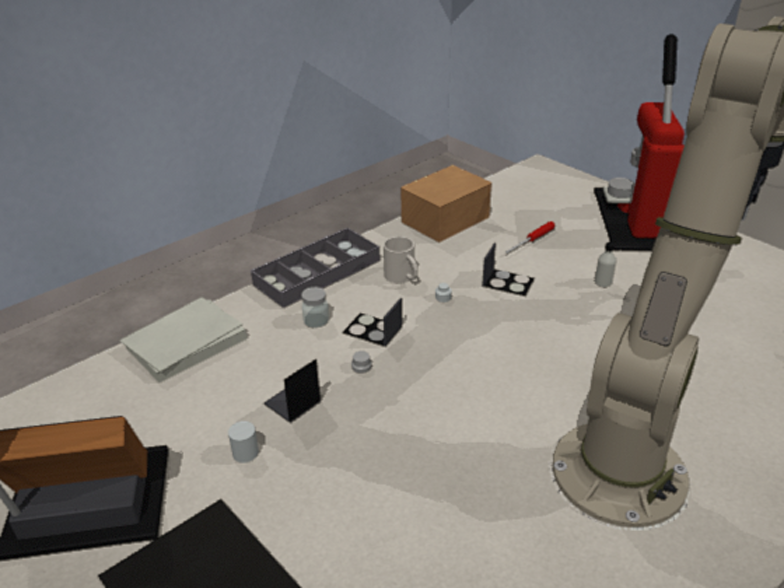

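The top picture shows stand_a's panel at about (543,300), with its foot plate at the upper edge. Stand_b's panel is at (357,275), with its foot plate at the lower edge. The upright stand is at (225,320). I'll enlarge crops of both fallen stands.

```bash
python3 - <<'E'
from cell import *
import cv2,numpy as np
def crop(f,u,v): # 66x49 px ×6
    c=f[v-24:v+25,u-33:u+33]
    c=cv2.resize(c,None,fx=6,fy=6,interpolation=cv2.INTER_CUBIC)
    c=np.clip(c.astype(float)*1.6,0,255).astype(np.uint8)
    for k in range(0,66,10): cv2.putText(c,str(u-33+k),(k*6,10),0,.35,(255,0,0),1); cv2.line(c,(k*6,12),(k*6,18),(255,0,0),1)
    for k in range(0,49,10): cv2.putText(c,str(v-24+k),(0,k*6+4),0,.35,(255,0,0),1); cv2.line(c,(24,k*6),(30,k*6),(255,0,0),1)
    return c
t=grab_frame("top");s=grab_frame("side")
m=np.vstack([np.hstack([crop(t,388,212),crop(t,258,196)]),np.hstack([crop(s,361,194),crop(s,268,229)])])
cv2.imwrite("pics/crops.png",m[:,:,::-1])
E
```

```text
(no output)
```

View pics/crops.png

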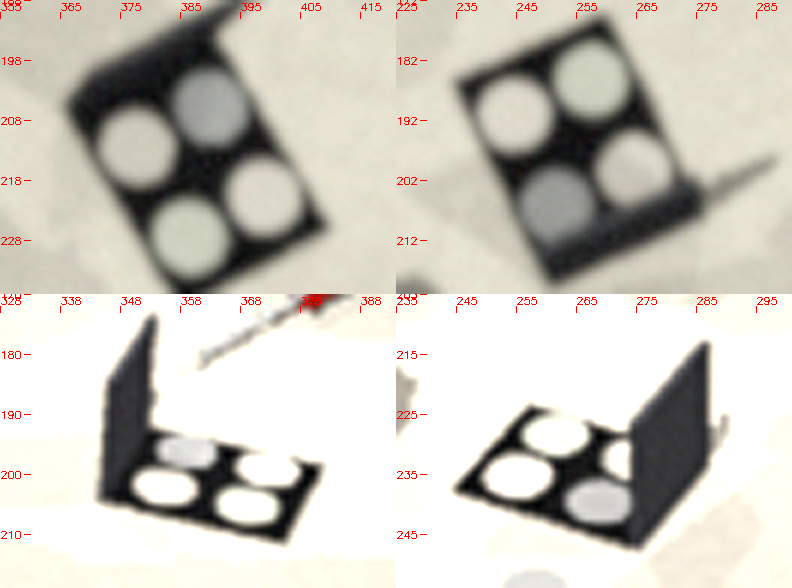

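The enlarged crops show the heel, toe and panel corners of both stands clearly. I'll fit both poses to those corners in the two views.

```bash
cat > fit.py <<'E'
from cell import *
import numpy as np
from scipy.optimize import least_squares
from scipy.spatial.transform import Rotation as R
CI={n:camera_info(n) for n in("top","side")}
def proj(n,P):
    E=np.linalg.inv(CI[n]["extrinsics"]);p=E[:3,:3]@P+E[:3,3];q=CI[n]["camera_matrix"]@p;return q[:2]/q[2]
def ray(n,u,v,z):
    E=CI[n]["extrinsics"];d=E[:3,:3]@np.linalg.solve(CI[n]["camera_matrix"],[u,v,1]);return E[:3,3]+d*(z-E[2,3])/d[2]
E
python3 - <<'E'
from fit import *
A=[("top",409.7,226,110,40,5),("top",385.8,236.8,110,-40,5),("top",366.2,205.2,0,-40,0),("top",390.8,194.7,6,40,5),
("side",344.3,204,0,-40,0),("side",353.8,173.7,3,40,80),("side",346,184.2,3,-40,80),("side",375.5,211.7,110,-40,0),("side",381.7,198.3,110,40,5)]
B=[("top",235.3,185.8,110,40,5),("top",259.8,174.8,110,-40,5),("top",251.5,219.5,0,40,0),("top",276.5,207.5,0,-40,0),
("side",275.7,247.3,0,40,0),("side",287,233.7,0,-40,0),("side",287,213.2,0,-40,80),("side",274.3,226.8,0,40,80),("side",245.2,237.3,110,40,5),("side",257.3,223.5,110,-40,5)]
for n,D,y0 in(("A",A,3.5),("B",B,.4)):
    W=lambda p,d:np.array([p[0],p[1],0])+R.from_euler("z",p[2]).apply(np.array(d[3:])/1000)
    f=lambda p:np.concatenate([proj(d[0],W(p,d))-d[1:3] for d in D])
    r=least_squares(f,[.55,0,y0],loss="soft_l1");print(n,r.x,np.degrees(r.x[2]),"push",W(r.x,(0,0,0,6,0,60)));print(f(r.x).round(1))
for nm,u,v,z in(("die_small",460,273,.036),("mug",450,195,.09),("die_big",310,316,.03),("jar",316,212,.075),("tipSD",583,256,.01),("bottle",652,368,.1),("shell",147,347,.06),("upr",222,335,0.0)):
    print(nm,ray("top",u/1.4,v/1.4,z).round(3))
s=read_state();M=R.from_quat(s["eef_rot"]);print(M.as_matrix().round(3))
E
```

```text
A [ 0.57791818 -0.29091125  3.54927943] 203.35873159020593 push [ 0.57240994 -0.29329017  0.06      ]
[ 1.4  0.4  0.2  3.  -0.4  0.4  1.2 -0.7 -0.9  0.3 -0.6 -0.7 -0.4  0.4
 -0.7  0.2 -0.1  0. ]
B [0.55867428 0.03122993 0.36906986] 21.146145154465202 push [0.56427026 0.03339442 0.06      ]
[-0.6 -0.   0.6 -0.9 -0.3  1.3  0.7  1.1 -0.2  0.6  0.2 -0.3  0.  -0.5
  0.7  0.  -1.2 -0.5 -0.8 -0.5]
die_small [ 0.593 -0.15   0.036]
mug [ 0.736 -0.14   0.09 ]
die_big [0.531 0.149 0.03 ]
jar [0.727 0.122 0.075]
tipSD [ 0.614 -0.401  0.01 ]
bottle [ 0.374 -0.474  0.1  ]
shell [0.491 0.457 0.06 ]
upr [0.512 0.328 0.   ]
[[ 0.224 -0.     0.975]
 [-0.975  0.001  0.224]
 [-0.001 -1.     0.   ]]
```

Both fits agree to about 1 px. I'll shut the fingers, swing over to stand_a while turning the tool's z axis to a yaw of about 22 degrees, and stop above its panel.

Call:
carry_out --moves '[[[-1.5, 0, 3.5], [0, -1, 0], 0], [[-3.2, 0, 7], [0, -2, 0], 0], [[-5, 0, 11], [0, -3, 0], 0], [[-6.8, 0, 15], [0, -4, 0], 0], [[-8.5, 0, 19], [0, -5, 0], 0], [[-10.3, 0, 23], [0, -6, 0], 0], [[-12.2, 0, 27], [0, -7, 0], 0], [[-14, 0, 31], [0, -8, 0], 0], [[-15.8, 0, 35], [0, -9.3, 0], 0], [[-17.5, 0, 39], [0, -9.3, 0], 0], [[-19.3, 0, 43], [0, -9.3, 0], 0], [[-20.5, 0, 45.6], [0, -9.3, 0], 0]]'

```text
clock: 1.2
position: [0.5347, -0.3097, 0.2128]
eef_rot: [0.587, -0.394, 0.394, -0.587]
wrist_force: [0.7, -0.7, -0.5]
grip_width: 0.002
```

Call:
carry_out --moves '[[[0, 2, 0], [0, 0, 0], 0], [[0, 4, 0], [0, 0, 0], 0], [[0, 6, 0], [0, 0, 0], 0], [[0, 8, 0], [0, 0, 0], 0], [[0, 9, 0], [0, 0, 0], 0], [[0, 9, 0], [0, 0, 0], 0], [[0, 9, 0], [0, 0, 0], 0]]'

```text
clock: 1.78
position: [0.5333, -0.3111, 0.1229]
eef_rot: [-0.587, 0.394, -0.394, 0.587]
wrist_force: [0.0, -0.1, 0.3]
grip_width: -0.002
```

```bash
python3 - <<'E'
from fit import *
s=read_state();print(s["position"],R.from_quat(s["eef_rot"]).as_matrix().round(3),s["clock"],s["wrist_force"],s["grip_width"])
import cv2
c=grab_frame("side")[120:260,290:450];t=grab_frame("top")[140:280,310:470]
cv2.imwrite("pics/c1.png",cv2.resize(np.hstack([c,t]),None,fx=2.5,fy=2.5,interpolation=2)[:,:,::-1])
E
```

```text
[ 0.53328771 -0.31108071  0.1228737 ] [[ 0.378 -0.001  0.926]
 [-0.926  0.     0.378]
 [-0.001 -1.    -0.   ]] 1.7833 [ 0.00200319 -0.06640205  0.30419126] -0.0021928004319564064
```

View pics/c1.png

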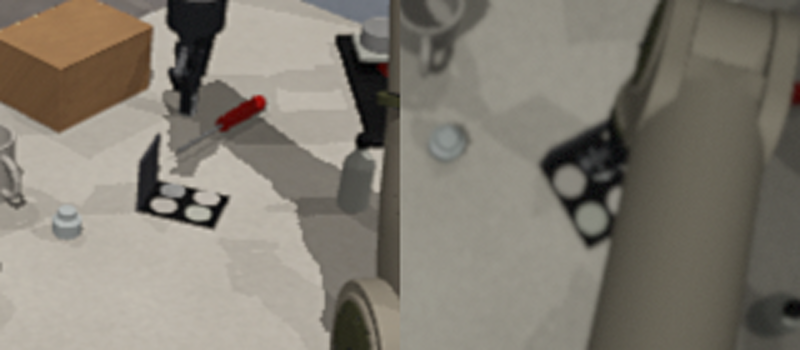

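In the side crop the fingertip is at about (187,110), which is full-frame pixel (365,164), to the right of the foot plate. I'll check the tip height this implies.

```bash
python3 - <<'E'
from fit import *
for z in(.095,.109,.12): print(z,proj("side",np.array([.533,-.311,z])))
pos=np.array([.5333,-.3111]);P=np.array([.5724,-.2933]);x=np.array([.926,.378]);d=P-pos
print("fwd",d@x,"toolx",d@np.array([.378,-.926]))
print("yz of toe",proj("side",np.array([.5724,-.2933,.08])))
E
```

```text
0.095 [363.09029622 177.7035564 ]
0.109 [363.41467797 174.07989127]
0.12 [363.67165685 171.20918298]
fwd 0.04293500000000002 toolx -0.001702999999999975
yz of toe [350.32166667 178.90012751]
```

The tip appears higher than it should for z = 0.109, which would be row 174. I'll look closer before lowering.

```bash
python3 - <<'E'
from fit import *
import cv2
c=grab_frame("side")[130:215,330:410].astype(float)
c=cv2.resize(np.clip(c*1.5,0,255).astype(np.uint8),None,fx=7,fy=7,interpolation=2)
cv2.imwrite("pics/c2.png",c[:,:,::-1])
E
```

```text
(no output)
```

View pics/c2.png

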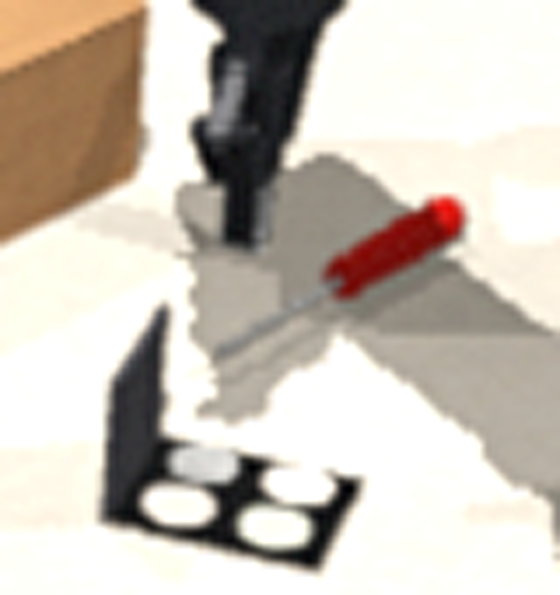

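```bash
python3 - <<'E'
from fit import *
import cv2
f=grab_frame("top")
print([proj("top",np.array(p)).round(1) for p in([.533,-.311,.109],[.533,-.311,.144],[.57,-.345,.109])])
c=f[170:245,350:430].astype(float)
c=cv2.resize(np.clip(c*2.2,0,255).astype(np.uint8),None,fx=7,fy=7,interpolation=2)
cv2.imwrite("pics/c3.png",c[:,:,::-1])
E
```

```text
[array([395.1, 206.2]), array([397.8, 203.4]), array([406.3, 191.4])]
```

View pics/c3.png

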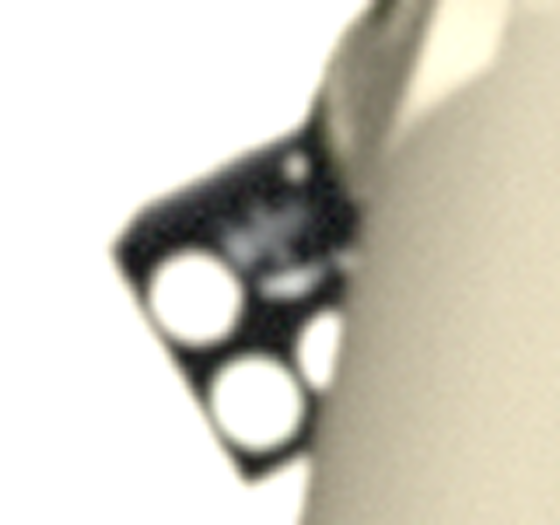

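The horizontal position agrees, but the tip height is unclear. It could be a pale fingertip blending into the shadow. I'll go to the pushing height just short of the plate and compare directly.

Call:
carry_out --moves '[[[0, 1.5, 0], [0, 0, 0], 0], [[-0.1, 3, 0], [0, 0, 0], 0], [[-0.2, 4.5, 0.5], [0, 0, 0], 0], [[-0.2, 4.5, 1.5], [0, 0, 0], 0], [[-0.2, 4.5, 2.5], [0, 0, 0], 0], [[-0.2, 4.5, 2.5], [0, 0, 0], 0]]'

```text
clock: 2.48
position: [0.5591, -0.2978, 0.0794]
eef_rot: [-0.587, 0.392, -0.394, 0.588]
wrist_force: [0.4, 0.5, 1.1]
grip_width: 0.003
```

```bash
python3 - <<'E'
from fit import *
import cv2
f=grab_frame("side");s=read_state();p=s["position"];print(p,proj("side",p-[0,0,.014]),proj("side",p+[0,0,.021]))
c=f[130:215,330:410].astype(float)
c=cv2.resize(np.clip(c*1.5,0,255).astype(np.uint8),None,fx=7,fy=7,interpolation=2)
cv2.imwrite("pics/c4.png",c[:,:,::-1])
E
```

```text
[ 0.55833382 -0.29854462  0.07943674] [354.22960515 183.6451858 ] [354.93299083 174.72261866]
```

View pics/c4.png

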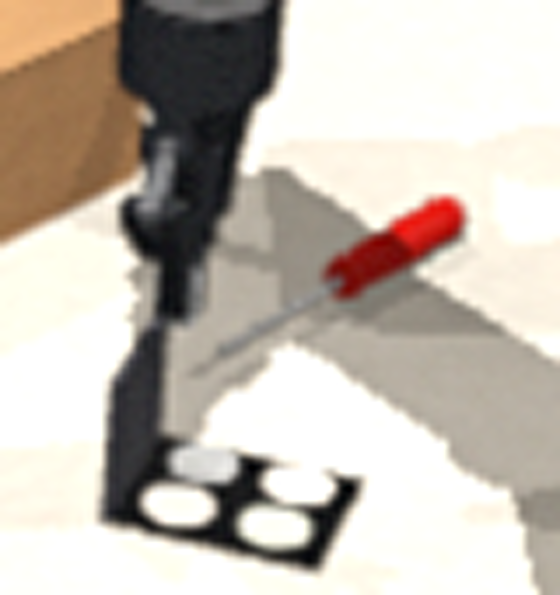

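The visible fingertip bottom is at zoom (175,320), full frame (355,176). That puts it near z = 0.10 rather than 0.065, above the plate's toe. I'll back off slightly, lower by 3.3 cm and recheck.

Call:
carry_out --moves '[[[0, 0.5, -1], [0, 0, 0], 0], [[0, 2, -1], [0, 0, 0], 0], [[0, 3.3, -1], [0, 0, 0], 0], [[0, 3.3, -1], [0, 0, 0], 0], [[0, 3.3, -1], [0, 0, 0], 0]]'

```text
clock: 2.95
position: [0.5454, -0.3035, 0.044]
eef_rot: [0.587, -0.395, 0.394, -0.587]
wrist_force: [-0.9, 0.2, -0.4]
grip_width: 0.002
```

```bash
python3 - <<'E'
from fit import *
import cv2
f=grab_frame("side");s=read_state();p=s["position"];print(p,s["wrist_force"],[proj("side",np.array([p[0],p[1],z])).round(1) for z in(.03,.05,.065,.08)])
c=f[130:215,330:410].astype(float)
c=cv2.resize(np.clip(c*1.5,0,255).astype(np.uint8),None,fx=7,fy=7,interpolation=2)
cv2.imwrite("pics/c5.png",c[:,:,::-1])
E
```

```text
[ 0.54628248 -0.30360325  0.04488115] [-0.14058903  1.26321857  0.4327597 ] [array([357.2, 193.3]), array([357.6, 188.4]), array([357.9, 184.6]), array([358.3, 180.8])]
```

View pics/c5.png

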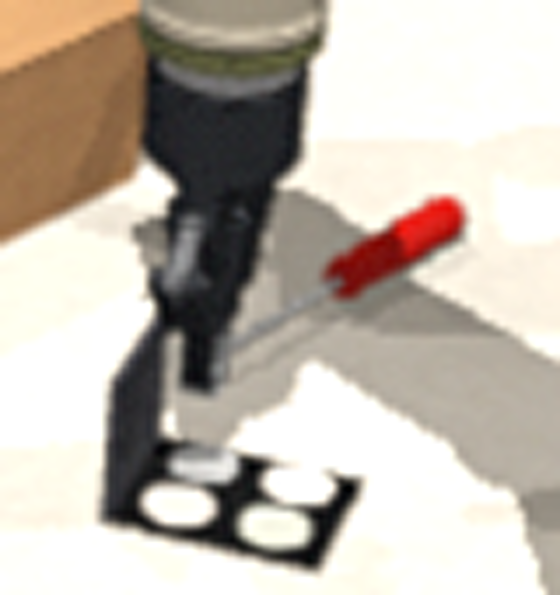

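The visible tip is now at zoom (197,388), full frame (358,185), so it is at about z = 0.063. That is the right pushing height, with roughly 17 mm of gap to the plate. I'll push along tool +z.

Call:
carry_out --moves '[[[0, 0, 0.6], [0, 0, 0], 0], [[0, 0, 1.2], [0, 0, 0], 0], [[0, 0, 1.7], [0, 0, 0], 0], [[0, 0, 2.2], [0, 0, 0], 0], [[0, 0, 2.7], [0, 0, 0], 0], [[0, 0, 3.2], [0, 0, 0], 0], [[0, 0, 3.7], [0, 0, 0], 0], [[0, 0, 4.2], [0, 0, 0], 0], [[0, 0, 4.7], [0, 0, 0], 0], [[0, 0, 5.2], [0, 0, 0], 0], [[0, 0, 5.7], [0, 0, 0], 0], [[0, 0, 6.2], [0, 0, 0], 0]]'

```text
clock: 4.0
position: [0.6044, -0.2798, 0.0448]
eef_rot: [-0.587, 0.394, -0.394, 0.587]
wrist_force: [-0.1, 0.3, -0.6]
grip_width: -0.003
```

Call:
carry_out --moves '[[[0, 0, 0.3], [0, 0, 0], 0], [[0, 0, 0.3], [0, 0, 0], 0], [[0, 0, 0.3], [0, 0, 0], 0], [[0, 0, 0.3], [0, 0, 0], 0]]'

```text
clock: 4.33
position: [0.6065, -0.2792, 0.0448]
eef_rot: [0.587, -0.394, 0.394, -0.587]
wrist_force: [-0.6, 0.1, 0.5]
grip_width: 0.001
```

```bash
python3 - <<'E'
from fit import *
import cv2
f=grab_frame("side");s=read_state();print(s["position"],s["wrist_force"])
c=f[130:215,330:410].astype(float)
c=cv2.resize(np.clip(c*1.5,0,255).astype(np.uint8),None,fx=7,fy=7,interpolation=2)
cv2.imwrite("pics/c6.png",c[:,:,::-1])
E
```

```text
[ 0.60643982 -0.27921602  0.04479299] [ 0.10841258  0.6692979  -0.35121202]
```

View pics/c6.png

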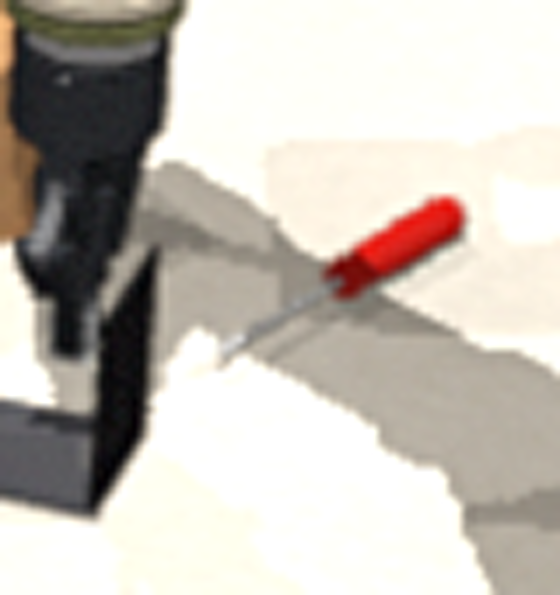

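Stand_a is standing, with its heel corner at zoom (95,515) and its panel vertical. The finger is clear in front of the panel. I'll go straight up, then over to stand_b.

Call:
carry_out --moves '[[[0, -2, 0], [0, 0, 0], 0], [[0, -5, 0], [0, 0, 0], 0], [[0, -9, 0], [0, 0, 0], 0], [[0, -13, 0], [0, 0, 0], 0], [[0, -17, 0], [0, 0, 0], 0], [[0, -20, 0], [0, 0, 0], 0], [[0, -20, 0], [0, 0, 0], 0]]'

```text
clock: 4.97
position: [0.6092, -0.2801, 0.2538]
eef_rot: [-0.586, 0.39, -0.399, 0.588]
wrist_force: [0.6, -0.4, 1.3]
grip_width: 0.002
```

Call:
carry_out --moves '[[[-3.3, 0, 1.2], [0, 0, 0], 0], [[-6.6, 0, 2.4], [0, 0, 0], 0], [[-9.9, 0, 3.6], [0, 0, 0], 0], [[-13.2, 0, 4.8], [0, 0, 0], 0], [[-16.5, 0, 6], [0, 0, 0], 0], [[-19.8, 0, 7.2], [0, 0, 0], 0], [[-23, 0, 8.4], [0, 0, 0], 0], [[-26, 0, 9.5], [0, 0, 0], 0], [[-28.5, 0, 10.4], [0, 0, 0], 0], [[-30.5, 0, 11], [0, 0, 0], 0], [[-30.5, 0, 11], [0, 0, 0], 0], [[-30.5, 0, 11], [0, 0, 0], 0]]'

```text
clock: 5.97
position: [0.5927, 0.0465, 0.2448]
eef_rot: [-0.588, 0.393, -0.393, 0.588]
wrist_force: [0.4, -1.6, -0.6]
grip_width: 0.0
```

Call:
carry_out --moves '[[[0, 3, 0], [0, 0, 0], 0], [[0, 6, 0], [0, 0, 0], 0], [[0, 9, 0], [0, 0, 0], 0], [[0, 12, 0], [0, 0, 0], 0], [[0, 13, 0], [0, 0, 0], 0], [[0, 13, 0], [0, 0, 0], 0]]'

```text
clock: 6.47
position: [0.5912, 0.043, 0.1117]
eef_rot: [0.588, -0.396, 0.393, -0.585]
wrist_force: [0.5, 0.7, -0.4]
grip_width: -0.001
```

Call:
carry_out --moves '[[[0, 2.5, 0.5], [0, 0, 0], 0], [[0, 5, 0.5], [0, 0, 0], 0], [[0, 7, 0.5], [0, 0, 0], 0], [[0, 7, 0.5], [0, 0, 0], 0], [[0, 7, 0.5], [0, 0, 0], 0]]'

```text
clock: 6.88
position: [0.5983, 0.0463, 0.046]
eef_rot: [-0.587, 0.394, -0.395, 0.587]
wrist_force: [0.8, 0.1, 1.1]
grip_width: -0.002
```

```bash
python3 - <<'E'
from fit import *
import cv2
f=grab_frame("side");s=read_state();p=s["position"];print(p,s["wrist_force"])
d=np.array([.5643,.0334])-p[:2];print("z",d@[.926,.378],"x",d@[.378,-.926],proj("side",np.array([p[0],p[1],.063])))
c=f[170:255,230:310].astype(float)
c=cv2.resize(np.clip(c*1.5,0,255).astype(np.uint8),None,fx=7,fy=7,interpolation=2)
cv2.imwrite("pics/c7.png",c[:,:,::-1])
E
```

```text
[0.59916742 0.0466595  0.04708767] [ 0.79432783 -0.04773798  0.79384859]
z -0.03729932071056759 x -0.0009015823775760012 [268.53638269 220.41605703]
```

View pics/c7.png

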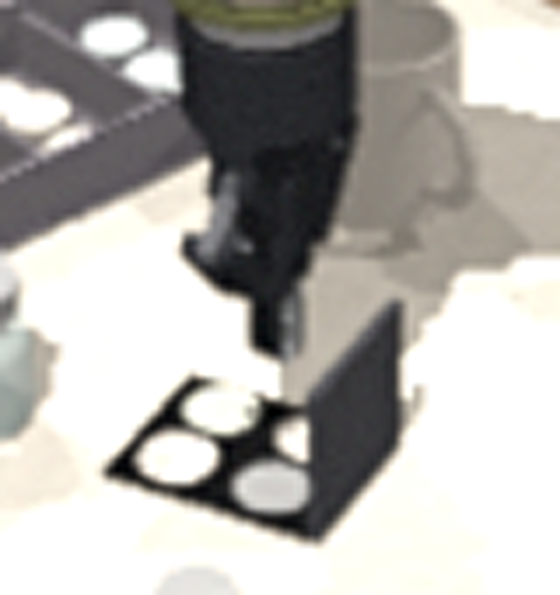

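The tip is at zoom (270,357), full frame (268.6,221), so it is at about 61 mm and centred on stand_b's plate. Pushing along tool -z.

Call:
carry_out --moves '[[[0, 0, -1], [0, 0, 0], 0], [[0, 0, -1.8], [0, 0, 0], 0], [[0, 0, -2.4], [0, 0, 0], 0], [[0, 0, -2.9], [0, 0, 0], 0], [[0, 0, -3.4], [0, 0, 0], 0], [[0, 0, -3.9], [0, 0, 0], 0], [[0, 0, -4.4], [0, 0, 0], 0], [[0, 0, -4.9], [0, 0, 0], 0], [[0, 0, -5.4], [0, 0, 0], 0], [[0, 0, -5.9], [0, 0, 0], 0], [[0, 0, -6.4], [0, 0, 0], 0], [[0, 0, -6.9], [0, 0, 0], 0]]'

```text
clock: 7.93
position: [0.5334, 0.0206, 0.0448]
eef_rot: [-0.587, 0.394, -0.394, 0.587]
wrist_force: [0.4, -0.3, 0.0]
grip_width: 0.004
```

Call:
carry_out --moves '[[[0, 0, -0.5], [0, 0, 0], 0], [[0, 0, -0.5], [0, 0, 0], 0], [[0, 0, -0.5], [0, 0, 0], 0], [[0, 0, -0.5], [0, 0, 0], 0]]'

```text
clock: 8.27
position: [0.5295, 0.019, 0.045]
eef_rot: [-0.587, 0.394, -0.394, 0.587]
wrist_force: [-0.4, 0.4, -0.2]
grip_width: 0.002
```

```bash
python3 - <<'E'
from fit import *
import cv2
f=grab_frame("side");s=read_state();print(s["position"],s["wrist_force"])
c=f[170:255,240:320].astype(float)
c=cv2.resize(np.clip(c*1.5,0,255).astype(np.uint8),None,fx=7,fy=7,interpolation=2)
cv2.imwrite("pics/c8.png",c[:,:,::-1])
E
```

```text
[0.52950834 0.01903728 0.04492572] [-0.06311448 -0.04088448 -1.0052367 ]
```

View pics/c8.png

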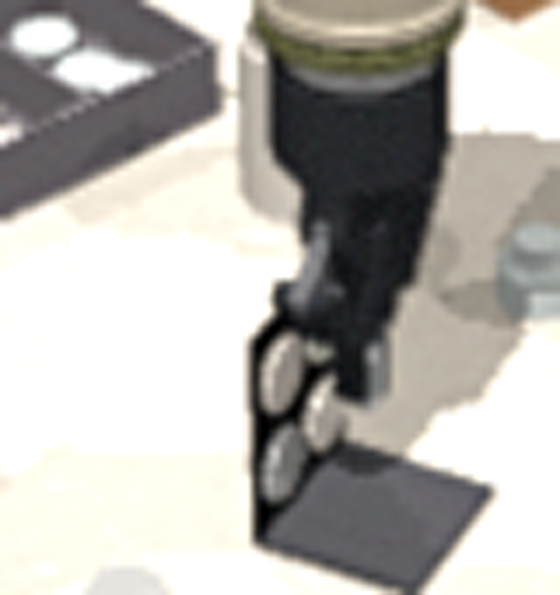

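Stand_b is standing too: its foot plate is flat, its panel is vertical at zoom x≈255, and the finger is clear in front. I'll retreat upwards and take a last look.

Call:
carry_out --moves '[[[0, -2, 0], [0, 0, 0], 0], [[0, -5, 0], [0, 0, 0], 0], [[0, -9, 0], [0, 0, 0], 0], [[0, -13, 0], [0, 0, 0], 0], [[0, -17, 0], [0, 0, 0], 0], [[0, -20, 0], [0, 0, 0], 0], [[0, -20, 0], [0, 0, 0], 0], [[0, -20, 0], [0, 0, 0], 0]]'

```text
clock: 8.98
position: [0.5306, 0.0192, 0.2469]
eef_rot: [-0.586, 0.393, -0.395, 0.588]
wrist_force: [0.3, 0.2, -1.2]
grip_width: 0.001
```

```bash
python3 - <<'E'
from fit import *
import cv2
f=grab_frame("side")[140:320,150:440];print(read_state()["position"])
cv2.imwrite("pics/c9.png",cv2.resize(f,None,fx=2.7,fy=2.7,interpolation=2)[:,:,::-1])
# original heel corners, in crop pixels
for h,yw in(((.5779,-.2909,0),3.549),((.5587,.0312,0),.369)):
    print([(2.7*(proj("side",np.array(h)+R.from_euler("z",yw).apply([0,y,0]))-[150,140])).round() for y in(.04,-.04)])
E
```

```text
[0.52953512 0.01904855 0.24496236]
[array([542., 142.]), array([522., 174.])]
[array([339., 291.]), array([370., 252.])]
```

View pics/c9.png

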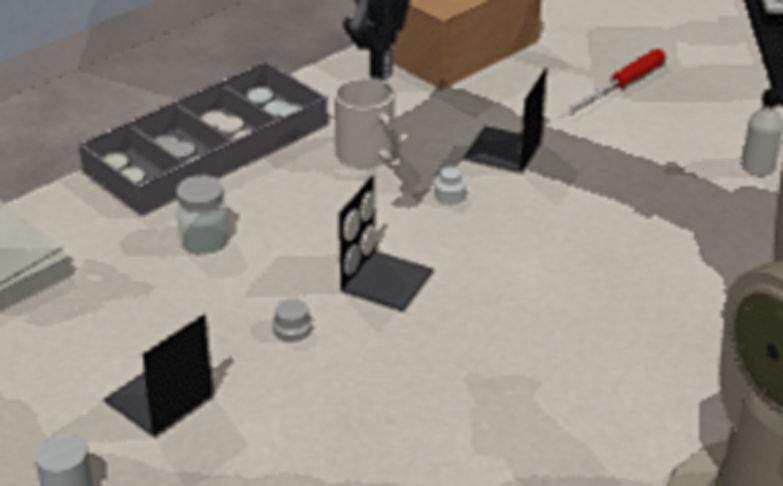

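All three stands are upright. The heels are at (523,170) for stand_a and (341,291) for stand_b, within a few pixels of where they started. Nothing else appears to have moved, and the arm is clear, so I'm handing in.

```bash
python3 -c "
from cell import *
print(robot.job_done())"
```

```text
the job is handed in; nothing more can be done
None
```

Both fallen stands are back on their feet. I tipped each one over with the shut fingertips, pushing on the inner face of its foot plate about 60 mm above the table, and lifted or carried nothing. The job was handed in at about 9 s on the robot's clock.

**Last checks:** the final side picture shows all three stands upright. Both heels are within about 4 enlarged pixels (a few mm) of where they started. The third stand and the other objects show no visible movement, and the arm is clear at about 0.245 m. I judged the stands' tilt and the bystanders by eye, and the hand-in reported no verdict.

**One disagreement:** in the side picture, the fingertips appeared about 18 mm above the reported TCP, where the description puts them 14 mm below it. I set the pushing height from the pictures, and it worked on both stands.

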